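# Line up the plaques and hold the sprung stencil frame down for a print

### The arm

A 6-joint arm with a two-finger parallel gripper is mounted at the origin on the work surface. World frame = base frame: x ahead of the robot, y to its left, z up, the work surface at z = 0. Lengths are in m, angles in degrees, forces in N, time in s.
With the tool pointing down it reaches from about 0.375 to 0.9 m from the base axis. Payload 3.1 kg.
Tool frame: the origin (TCP) lies on the centre line of the jaws, within the pads' length; the fingertips stand 17 mm ahead of it and the grasp point (between the pads) lies 2 mm behind it; z points along the fingers, y is the line along which they close (so a half turn about z gives the same grasp; the last joint's range is limited). The gripper opens to 87 mm and grips with 3 to 60 N. Pads are 19 mm wide; open, the fingers measure 117 mm over their backs; the gripper's body (75 mm by 190 mm) begins 51 mm behind the grasp point.
Start: joints at [-84.998, 30.224, 82.088, -0, 67.689, -10.227], TCP at [0.164, -0.603, 0.24] pointing down, gripper open.
Joint ranges: [-176.69, 176.69], [-43.24, 126.21], [12.49, 139.97], [-82, 262], [0, 151.66], [-163.58, 163.58]. Speed limits (degrees/s): [159.86, 159.86, 180, 180, 180, 180].

### API

Orientations are given as a 3x3 rotation matrix whose columns are the frame's x, y, z axes.
In Python, from rig import bot, imaging, finder gives the robot as it stands. The module is installed in compiled form; this text tells all that it offers.
- The arm moves only by the tool play_rows, never from a script. Its argument "motion" is a list that holds one entry, the list of rows, each a list of 6 numbers: the shift along the tool's x, y, z in parts of the range, where 1.0 means 0.5 m, then the turn, a rotation vector about the tool's x, y, z in fractions of the full range, 1 being 360 degrees. In form: [[[dx, dy, dz, wx, wy, wz], ...]]. A call has 1 to 8 rows; each row is the pose to reach, as a shift and turn from the pose commanded when the call began, along the tool's axes at that moment; what a row does not reach only later rows make up. A row lasts 1/12 s, in which the tool goes at most 41.7 mm and 7.16 degrees, less where a joint would pass 70% of its speed; a pose out of reach is approached as far as the arm can. A call with a gripper value outside its range is refused whole. "fingers" is the finger opening in m, from 0 to 0.087, set as the call begins (left out, the last holds). The fingers move at their own pace and stop on an object; the grip force is fixed at half the most. Time passes only in rows, so rows that repeat a pose let the fingers close. It gives the time, the measured TCP pose, the force, the opening and the grip force at its end, in the units of the state.
- bot.read_state(): the state, without advancing time (a new reading comes with each control period).
- imaging.capture(name): name is "side" or "top" or "wrist"; returns a dict with "frame" (420x560x3 uint8, red, green, blue), "camera_matrix" (3x3 intrinsics, pixels), "k1" (the pictures are not rectified: a ray, as slopes to the right and down, at radius r is drawn at 1 + k1 r^2 times it, then the intrinsics apply), "R" (3x3) and "t" (3): a world point X has camera coordinates R X + t. Camera axes: x right, y down, z forward; pixel columns grow to the right and rows downward; lengths in m; the calibration is good to about 2 mm. A picture is of the moment at which its call begins. There is no depth.
- bot.hand_in(): hands the job in; it is judged then, once.
Trained networks look in the newest picture that a camera, given by its name, has taken for a name from the list of things; names that differ only in an ending like _2 or _b are one class to them, and where a whole thing is asked for, a point or a joint stands for the part that bears it (a point fixed in the world has none). Each returns a list of dicts, best first, with "confidence" (0 to 1); they miss things now and then, are a little off and sometimes report something else, mostly with a low value. They report only what shows in the picture. A call takes as long as a camera call. They do not tell look-alikes from the thing itself.
- finder.recognise(camera, name): "at" ([x, y, z] in m, in world coordinates, good to about 4 mm: the middle of the surface that is visible of it).
- finder.outline_of(camera, name): "pixels" (420x560 bool, what is visible of it).
The state is a dict: "time_s": time; "joint_positions": joint angles; "qvel": joint speeds; "tau": joint torques, N m; "position": TCP position; "tcp_rot": TCP orientation; "force": force on the tool from outside, world axes, zero at the start; "moment": the same for the moment, N m; "opening": opening from 0.0 (shut) to 1.0 (fully open); "grasp_force": force on a finger pad.
Only numpy, scipy, OpenCV 4.12 (cv2) and the standard library are available. Lean on these libraries where they do the work, as an engineer would, in place of code of your own. Each camera call takes 0.05 s, during which the arm holds its last target. There are 200 camera calls.

### The job

Get the stencil press ready for the next print: straighten the three white plaques into an even row on the board, each lying flat inside one of the blue outlines with its end by the metal fence. Then bring the raised stencil frame down by its wooden bar handle, against its springs, until it rests fully on its stops, and finish while still holding it there by the handle, because it flies up when let go and the printer is about to pull the squeegee. Leave the paint can, brush jar, wooden bird and squeegee where they are.

Things in the scene. Friction and masses are not known exactly. Their poses are not given: they have to be found in the camera images.
- board: plywood base board of the stencil press, 360 x 360 x 18 mm, fixed. Origin: centre of its underside; its top is at z = 18 mm. Its y axis points to the hinge side, its x axis runs along the row. On it: three blue outlines side by side along x; two round stops 14 mm across, 15 mm high, at x = +-152, y = -72 mm; two hinge posts at x = +-100, y = +135 mm, reaching 38 mm over the board
- place0 (a point): centre of the first blue outline (56 x 85 mm, long side along y) on the board's top face, at x = -85, y = 0, z = 18 mm in the board's frame, axes as the board's. A plaque is exactly in place when its origin is here and its long side is along y; any plaque may take any outline
- place1 (a point): centre of the middle blue outline (x = 0 in the board's frame), on the board's top face
- place2 (a point): centre of the third blue outline (x = +85 mm in the board's frame), on the board's top face
- fence (a point): middle of the foot of the metal fence's face that the plaques' ends come up to, at x = 0, y = +40.5, z = 18 mm in the board's frame; the strip is 280 mm long (along x), 14 mm wide and 8 mm high over the board
- plaque0: white-primed loose wooden plaque, 50 mm (x) x 80 mm (y) x 12 mm, about 35 g; origin: centre of its underside. The three are alike and start lying flat on the board, a little askew (up to 0.2 rad), 35 to 95 mm short of the outlines' centres (towards -y), roughly one before each outline
- plaque1: another such plaque
- plaque2: another such plaque
- frame (a joint): angle of the stencil frame, rad: 0 = down on its stops, about 1.5 = raised, nearly upright, where its springs hold it at first. Aluminium rails 20 mm square, 324 mm (x) by 164 mm, with a clear blue sheet with three fish-shaped openings. Down, it spans y = -82 to +82, z = 33 to 53 mm in the board's frame, 3 mm over the plaques; its two black clamp knobs reach z = 73 mm
- hinge (a point): middle of the frame's hinge axis, at x = 0, y = +135, z = 43 mm in the board's frame; the axis runs along the board's x. The raised frame swings down over the board towards -y. Holding it down takes about 9 N at the handle, 2 N when raised; it springs up at once when let go
- handle: wooden bar handle on the frame's free side: a round grip 16 mm thick, 100 mm long, along the board's x, that turns freely on its axle; origin: its middle, 267 mm from the hinge. Down, it is at x = 0, y = -132, z = 55 mm in the board's frame; raised, on top, 310 mm up. Steel brackets at x = +-55 mm hold it 42 mm clear of the rail, so that mid-bar it can be pinched
- can: closed blue and white paint can, 104 mm in diameter, 120 mm high; origin: centre of its underside. Leave it alone
- jar: glass jar with two brushes, 74 mm in diameter, 105 mm high, 165 mm with the brushes; origin: centre of its underside. Leave it alone
- bird: blue wooden bird on wire legs and a wooden foot, 140 mm long (x), 81 mm high; origin: centre of the foot's underside. Leave it alone
- squeegee: squeegee with wooden handle lying flat, 85 mm (x) x 110 mm (y) x 22 mm; origin: on the table under its middle. Leave it alone
There are look-alikes about, which are no part of the job. What is shaped like the plaque0 but green or pink is not meant.

How it is judged (in metres and radians):
On the way, in this order (a step that is already met when the one before it is completed fails the run):
1. the three plaques lie in an even row, one in each blue outline, while the frame is still up (((distance between plaque0 and place0 below 0.007 m and angle between the x axis of plaque0 and the x axis of board, either way round below 0.09 rad and angle between plaque0's own z axis and vertical below 0.06 rad) or (distance between plaque1 and place0 below 0.007 m and angle between the x axis of plaque1 and the x axis of board, either way round below 0.09 rad and angle between plaque1's own z axis and vertical below 0.06 rad) or (distance between plaque2 and place0 below 0.007 m and angle between the x axis of plaque2 and the x axis of board, either way round below 0.09 rad and angle between plaque2's own z axis and vertical below 0.06 rad)) and ((distance between plaque0 and place1 below 0.007 m and angle between the x axis of plaque0 and the x axis of board, either way round below 0.09 rad and angle between plaque0's own z axis and vertical below 0.06 rad) or (distance between plaque1 and place1 below 0.007 m and angle between the x axis of plaque1 and the x axis of board, either way round below 0.09 rad and angle between plaque1's own z axis and vertical below 0.06 rad) or (distance between plaque2 and place1 below 0.007 m and angle between the x axis of plaque2 and the x axis of board, either way round below 0.09 rad and angle between plaque2's own z axis and vertical below 0.06 rad)) and ((distance between plaque0 and place2 below 0.007 m and angle between the x axis of plaque0 and the x axis of board, either way round below 0.09 rad and angle between plaque0's own z axis and vertical below 0.06 rad) or (distance between plaque1 and place2 below 0.007 m and angle between the x axis of plaque1 and the x axis of board, either way round below 0.09 rad and angle between plaque1's own z axis and vertical below 0.06 rad) or (distance between plaque2 and place2 below 0.007 m and angle between the x axis of plaque2 and the x axis of board, either way round below 0.09 rad and angle between plaque2's own z axis and vertical below 0.06 rad)) and linear speed of each of plaque0, plaque1, plaque2 below 0.01 m/s and value of joint frame above 1 rad), for 0.2 s.
2. the frame is brought down onto its stops by its handle (value of joint frame below 0.03 rad and contact force between the fingers and handle above 3 N), for 0.2 s.
At the end, for the whole second after the job is handed in: Each outline has one plaque at rest in it, flat within 0.06 rad, its centre within 7 mm of the outline's and square to the board within 0.09 rad; the frame is down on its stops (below 0.03 rad), held there by the fingers on the handle (over 3 N) (all of step 2 and ((distance between plaque0 and place0 below 0.007 m and angle between the x axis of plaque0 and the x axis of board, either way round below 0.09 rad and angle between plaque0's own z axis and vertical below 0.06 rad) or (distance between plaque1 and place0 below 0.007 m and angle between the x axis of plaque1 and the x axis of board, either way round below 0.09 rad and angle between plaque1's own z axis and vertical below 0.06 rad) or (distance between plaque2 and place0 below 0.007 m and angle between the x axis of plaque2 and the x axis of board, either way round below 0.09 rad and angle between plaque2's own z axis and vertical below 0.06 rad)) and ((distance between plaque0 and place1 below 0.007 m and angle between the x axis of plaque0 and the x axis of board, either way round below 0.09 rad and angle between plaque0's own z axis and vertical below 0.06 rad) or (distance between plaque1 and place1 below 0.007 m and angle between the x axis of plaque1 and the x axis of board, either way round below 0.09 rad and angle between plaque1's own z axis and vertical below 0.06 rad) or (distance between plaque2 and place1 below 0.007 m and angle between the x axis of plaque2 and the x axis of board, either way round below 0.09 rad and angle between plaque2's own z axis and vertical below 0.06 rad)) and ((distance between plaque0 and place2 below 0.007 m and angle between the x axis of plaque0 and the x axis of board, either way round below 0.09 rad and angle between plaque0's own z axis and vertical below 0.06 rad) or (distance between plaque1 and place2 below 0.007 m and angle between the x axis of plaque1 and the x axis of board, either way round below 0.09 rad and angle between plaque1's own z axis and vertical below 0.06 rad) or (distance between plaque2 and place2 below 0.007 m and angle between the x axis of plaque2 and the x axis of board, either way round below 0.09 rad and angle between plaque2's own z axis and vertical below 0.06 rad)) and linear speed of each of plaque0, plaque1, plaque2 below 0.01 m/s); the arm keeps its last pose, push and grip.
It fails at once if the paint can is knocked over or moved more than 25 mm (distance of can from where it was at the start of the episode above 0.025 m or angle between can's own z axis and vertical above 0.35 rad).
It fails at once if the brush jar is knocked over or moved more than 25 mm (distance of jar from where it was at the start of the episode above 0.025 m or angle between jar's own z axis and vertical above 0.35 rad).
It fails at once if the wooden bird is knocked over or moved more than 25 mm (distance of bird from where it was at the start of the episode above 0.025 m or angle between bird's own z axis and vertical above 0.35 rad).
It fails at once if the squeegee is knocked over or moved more than 25 mm (distance of squeegee from where it was at the start of the episode above 0.025 m or angle between squeegee's own z axis and vertical above 0.35 rad).
It also fails if it takes over 67 s, if anything falls off the work surface, if the arm or the gripper's body presses on something with over 40 N, if the wrist force passes 120 N, or if a joint passes its speed limit or range.

## Working session

There is one attempt and no reset: what is moved stays moved. The work goes in short steps, Python scripts to look and compute and a tool call to move; the robot and the scene stay as the last step left them, time stands still between calls to the robot, and variables do not carry over. Pictures are saved under pics/ and viewed, at most 10 in all, crops included, and the job is handed in when it is done.

Besides the shell and the picture viewer there is one more tool, called after "Emit:" in YAML: its name, and indented under it one key for each argument. play_rows: Moves the arm, as the interface text tells. Its arguments: {"type":"object","properties":{"motion":{"type":"array"},"fingers":{"type":"number"}},"required":["motion"]}

```bash
mkdir -p pics
cat > h.py <<'E'
import numpy as np, cv2
from rig import bot, imaging, finder
def cap(n,save=None):
    c=imaging.capture(n)
    if save: cv2.imwrite('pics/'+save,c['frame'][:,:,::-1])
    return c
def proj(c,X):
    X=np.atleast_2d(X); p=X@np.array(c['R']).T+np.array(c['t'])
    s=p[:,:2]/p[:,2:]; r2=(s**2).sum(1,keepdims=True); s=s*(1+c['k1']*r2)
    K=np.array(c['camera_matrix']); return s@K[:2,:2].T+K[:2,2]
def unproj(c,px,z):
    px=np.atleast_2d(np.array(px,float)); K=np.array(c['camera_matrix'])
    d=(px-K[:2,2])@np.linalg.inv(K[:2,:2]).T; s=d.copy()
    for _ in range(20): s=d/(1+c['k1']*(s**2).sum(1,keepdims=True))
    R=np.array(c['R']);t=np.array(c['t']); o=-R.T@t
    v=np.c_[s,np.ones(len(s))]@R; return o+v*((z-o[2])/v[:,2])[:,None]
E
python3 - <<'E'
from h import *
ims=[]
for n in ['side','top']:
    c=cap(n,n+'0.png'); ims.append(c['frame'])
    print(n,c['camera_matrix'],c['k1'],'pos',-np.array(c['R']).T@c['t'])
    for k in ['board','plaque0','frame','handle','can','jar','bird','squeegee']:
        print(k,[(np.round(d['at'],3).tolist(),round(d['confidence'],2),proj(c,d['at']).round().tolist()) for d in finder.recognise(n,k)])
s=bot.read_state();print(s)
E
```

```text
side [[531.75195117   0.         283.72739435]
 [  0.         531.75195117 208.50932393]
 [  0.           0.           1.        ]] -0.13899660485652965 pos [1.2622858  0.53570782 0.77981534]
board [([0.605, 0.074, 0.018], 0.92, [[295.0, 264.0]])]
plaque0 [([0.467, 0.229, 0.013], 0.97, [[392.0, 258.0]]), ([0.349, 0.314, 0.011], 0.91, [[451.0, 244.0]]), ([0.669, 0.232, 0.011], 0.83, [[344.0, 319.0]]), ([0.574, -0.123, 0.029], 0.8, [[233.0, 217.0]]), ([0.336, -0.31, 0.017], 0.66, [[238.0, 152.0]]), ([0.662, -0.067, 0.032], 0.62, [[225.0, 247.0]]), ([0.472, -0.116, 0.032], 0.49, [[263.0, 196.0]])]
frame [([0.574, 0.081, 0.173], 0.95, [[308.0, 197.0]])]
handle [([0.551, 0.089, 0.315], 0.9, [[320.0, 129.0]]), ([0.602, 0.077, 0.017], 0.23, [[297.0, 264.0]]), ([0.475, 0.396, 0.07], 0.22, [[471.0, 273.0]])]
can [([0.64, -0.344, 0.087], 0.8, [[141.0, 178.0]])]
jar [([0.477, 0.396, 0.072], 0.8, [[471.0, 272.0]]), ([0.657, -0.067, 0.03], 0.42, [[227.0, 246.0]])]
bird [([0.468, -0.355, 0.018], 0.87, [[192.0, 168.0]]), ([0.608, 0.076, 0.019], 0.4, [[295.0, 265.0]]), ([0.641, -0.344, 0.086], 0.21,
[... 1406 characters left out ...]
983133e-05,
        6.76881389e+01, -1.02285354e+01]), 'qvel': array([ 0.05732469,  0.06481296,  0.06691401, -0.0047601 ,  0.02333419,
        0.04999723]), 'tau': array([ 6.40093913e-04, -4.39997149e+01, -1.76990926e+01,  6.32936438e-02,
        5.02639334e-02, -2.36151715e-05]), 'position': array([ 0.16422047, -0.60304235,  0.23955229]), 'tcp_rot': array([[ 9.64869911e-01,  2.62728100e-01,  2.76272841e-06],
       [ 2.62728100e-01, -9.64869911e-01, -3.63508677e-05],
       [-6.88472088e-06,  3.57997049e-05, -9.99999999e-01]]), 'force': array([-0.12614669,  0.32905444, -1.02174612]), 'moment': array([-0.05041336, -0.06358393, -0.00077195]), 'grasp_force': 0.0, 'opening': 0.9984570499440654}
```

View pics/top0.png

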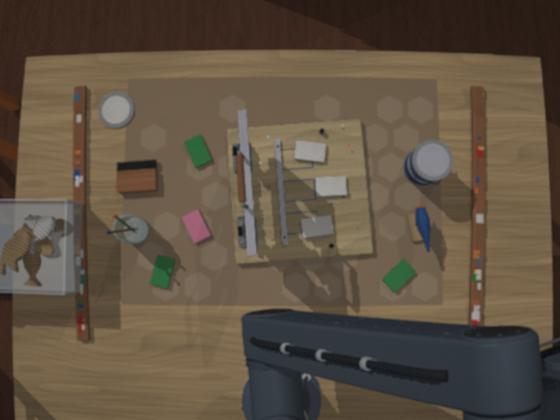

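View pics/side0.png

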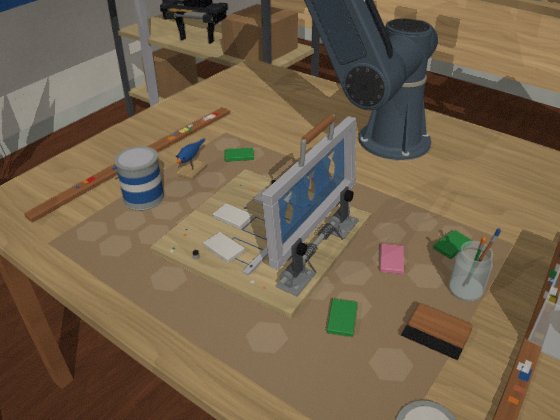

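The top view shows the board with corners near (228,130), (360,121), (372,254) and (236,264). The frame is upright on its left side, with the handle bar at (242,177). Candidates for "plaque": three white ones on the board at (311,151), (331,187) and (317,226); look-alikes are green at (199,150), (162,270), (400,275) and pink at (195,226). I choose the three white ones and will check them in one close crop.

Run:
```python
from h import *
c=cap('top'); f=c['frame']
cv2.imwrite('pics/crop.png',cv2.resize(f[115:270,220:380],None,fx=3.75,fy=3.75,interpolation=cv2.INTER_CUBIC)[:,:,::-1])
for d in finder.outline_of('top','plaque0'):
    m=d['pixels'].astype(np.uint8); 
    cs=max(cv2.findContours(m,0,1)[0],key=cv2.contourArea)[:,0]
    w=unproj(c,cs,0.030)[:,:2].astype(np.float32); r=cv2.minAreaRect(w)
    print(round(d['confidence'],2),m.sum(),f[d['pixels']].mean(0).round(),np.round(r[0],4),np.round(r[1],3),round(r[2],1))
d=finder.outline_of('top','board')
for e in d[:2]:
    m=e['pixels'].astype(np.uint8);cs=max(cv2.findContours(m,0,1)[0],key=cv2.contourArea)[:,0]
    r=cv2.minAreaRect(unproj(c,cs,0.018)[:,:2].astype(np.float32)); print('board',r,m.sum())
```

```text
0.98 595 [113. 112. 108.] [ 0.4569 -0.0915] [0.05 0.08] 8.2
0.91 596 [151. 149. 144.] [ 0.6543 -0.0737] [0.081 0.054] 83.8
0.85 525 [49. 99. 58.] [0.6552 0.2227] [0.082 0.05 ] 25.3
0.85 577 [45. 87. 52.] [0.3378 0.3107] [0.053 0.08 ] 76.8
0.84 523 [153.  94. 112.] [0.4567 0.2236] [0.075 0.05 ] 26.7
0.69 618 [151. 148. 144.] [ 0.5625 -0.1277] [0.053 0.081] 0.2
0.61 632 [54. 99. 60.] [ 0.3301 -0.3054] [0.054 0.082] 42.2
0.3 1265 [86. 62. 46.] [0.5891 0.3867] [0.086 0.111] 4.0
board ((0.5777913331985474, -0.04302813112735748), (0.4113035202026367, 0.3612491190433502), 4.511980056762695) 16879
```

View pics/crop.png

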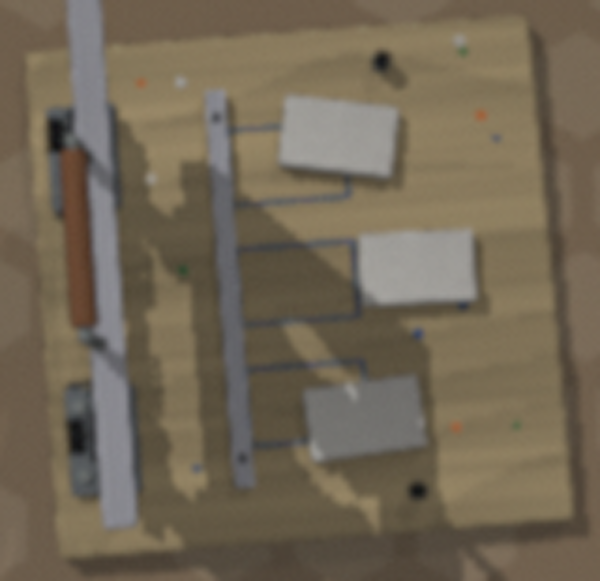

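The crop confirms the three white plaques, at crop pixels (338,137), (417,267) and (364,418). It also shows the fence, the blue outlines and both stops at (381,61) and (417,490). I now fit the board pose from these points.

```bash
cat > fit.py <<'E'
from h import *
from scipy.optimize import least_squares
P=np.array([[27,52,180,180,18],[527,17,180,-180,18],[573,515,-180,-180,18],[62,555,-180,180,18],[381,61,152,-72,33],[417,490,-152,-72,33],
[355,241,28,-42.5,18],[359,318,-28,-42.5,18],[347,197,57,-42.5,18],[365,360,-57,-42.5,18],[205,91,140,54.5,26],[227,90,140,40.5,26],[253,485,-140,40.5,26],[235,488,-140,54.5,26]],float)
c=imaging.capture('top')
px=(P[:,:2]+.5)/3.75-.5+[220,115]; b=P[:,2:]/1000
def T(p,X):
    cc,s=np.cos(p[2]),np.sin(p[2]); return np.c_[p[0]+cc*X[:,0]-s*X[:,1],p[1]+s*X[:,0]+cc*X[:,1],X[:,2]]
r=least_squares(lambda p:(proj(c,T(p,b))-px).ravel(),[.55,-.03,.05],loss='soft_l1')
if __name__=='__main__':
    print(r.x,np.degrees(r.x[2])); print((proj(c,T(r.x,b))-px).round(1).tolist())
    for q in [(.6543,-.0737),(.5625,-.1277),(.4569,-.0915)]:
        d=np.array(q)-r.x[:2]; a=r.x[2]; print('board coords',(np.cos(a)*d[0]+np.sin(a)*d[1]).round(4),(-np.sin(a)*d[0]+np.cos(a)*d[1]).round(4))
    print('handle raised ~',T(r.x,np.array([[0,.1161,.311]])))
E
python3 fit.py
```

```text
[ 0.55317574 -0.04494715  0.07725053] 4.426129451002532
[[-0.4, -0.1], [0.2, -0.5], [0.1, 1.1], [-0.9, 0.9], [0.4, -0.6], [0.4, 0.2], [-0.3, -0.6], [0.4, -0.1], [1.0, 0.3], [-0.3, -0.3], [-0.1, -0.1], [-0.7, -0.2], [0.3, 0.3], [-0.2, -0.1]]
board coords 0.0986 -0.0365
board coords 0.0029 -0.0832
board coords -0.0996 -0.039
handle raised ~ [[0.54421587 0.0708066  0.311     ]]
```

```bash
cat > go.py <<'E'
# usage: go.py bx by z yawoff  (board x,y, world z; m, deg): tool y along board x at yawoff=0
import sys
from h import *
from scipy.spatial.transform import Rotation as Ro
B=[0.55318,-0.04495,0.07725]
def target(bx,by,z,yo=0):
    a=B[2]; c,s=np.cos(a),np.sin(a)
    p=np.array([B[0]+c*bx-s*by,B[1]+s*bx+c*by,z])
    y=a+np.pi/2+np.radians(yo); x=np.array([np.cos(y),np.sin(y),0]); zz=np.array([0,0,-1.])
    return p,np.c_[x,np.cross(zz,x),zz]
if __name__=='__main__':
    s=bot.read_state(); v=list(map(float,sys.argv[1:])); p,R=target(*v)
    R0=s['tcp_rot']; print('d',(R0.T@(p-s['position'])).round(4).tolist(),'w',np.degrees(Ro.from_matrix(R0.T@R).as_rotvec()).round(2).tolist(), 'dist',np.linalg.norm(p-s['position']).round(3),'t',s['time_s'],'now',s['position'].round(4),s['joint_positions'].round(1),'F',s['force'].round(1))
E
python3 go.py 0 -0.08 0.26 0
```

```text
d [0.5069, -0.3577, -0.0205] w [-0.0, -0.0, -79.2] dist 0.621 t 1.1 now [ 0.1642 -0.603   0.2395] [-85.   30.2  82.1  -0.   67.7 -10.2] F [ 0.3 -1.5 -0.6]
```

The manual's scale: shifts go in shares of 0.5 m and turns go in shares of 360 degrees. Converting my numbers, 0.253 m is 0.506, -0.179 m is -0.358, -40 degrees is -0.1111.

Emit:
play_rows:
  motion:
    - [[0.506, -0.358, -0.04, 0, 0, -0.1111], [0.506, -0.358, -0.04, 0, 0, -0.1111], [0.506, -0.358, -0.04, 0, 0, -0.1111], [0.506, -0.358, -0.04, 0, 0, -0.1111], [0.506, -0.358, -0.04, 0, 0, -0.1111], [0.506, -0.358, -0.04, 0, 0, -0.1111], [0.506, -0.358, -0.04, 0, 0, -0.1111], [0.506, -0.358, -0.04, 0, 0, -0.1111]]
  fingers: 0.068

```text
time_s: 1.77
position: [0.3633, -0.3597, 0.26]
tcp_rot: [[0.568, 0.823, 0.001], [0.823, -0.568, 0.002], [0.002, -0.0, -1.0]]
force: [-0.2, -1.6, -0.7]
opening: 0.78
grasp_force: 0.0
```

```bash
python3 go.py 0 -0.08 0.26 0
```

```text
d [0.3047, 0.028, 0.0006] w [0.02, -0.12, -39.03] dist 0.306 t 1.7667 now [ 0.3633 -0.3597  0.26  ] [-57.3  20.   96.8   0.1  63.3 -22.8] F [-0.2 -1.6 -0.7]
```

To row units: 0.305 m is 0.61, 0.028 m is 0.056, -39 degrees is -0.1083.

Emit:
play_rows:
  motion:
    - [[0.61, 0.056, 0, 0, 0, -0.1083], [0.61, 0.056, 0, 0, 0, -0.1083], [0.61, 0.056, 0, 0, 0, -0.1083], [0.61, 0.056, 0, 0, 0, -0.1083], [0.61, 0.056, 0, 0, 0, -0.1083], [0.61, 0.056, 0, 0, 0, -0.1083], [0.61, 0.056, 0, 0, 0, -0.1083], [0.61, 0.056, 0, 0, 0, -0.1083]]

```text
time_s: 2.43
position: [0.5612, -0.125, 0.2598]
tcp_rot: [[-0.078, 0.997, 0.003], [0.997, 0.078, 0.001], [0.001, 0.003, -1.0]]
force: [0.7, 0.5, 0.0]
opening: 0.783
grasp_force: 0.0
```

Run:
```python
from go import *
c=cap('wrist'); f=c['frame'].copy()
s=bot.read_state(); print(s['position'],s['joint_positions'].round(1))
# overlay predicted board features
for bx in (-.085,0,.085):
    q=[target(bx+dx,dy,.018)[0] for dx,dy in ((-.028,-.0425),(.028,-.0425),(.028,.0425),(-.028,.0425))]
    cv2.polylines(f,[proj(c,np.array(q)).round().astype(int)],True,(255,0,0),1)
q=[target(dx,dy,.026)[0] for dx,dy in ((-.14,.0405),(.14,.0405),(.14,.0545),(-.14,.0545))]
cv2.polylines(f,[proj(c,np.array(q)).round().astype(int)],True,(255,255,0),1)
for d in finder.outline_of('wrist','plaque0'):
    m=d['pixels'].astype(np.uint8); cs=max(cv2.findContours(m,0,1)[0],key=cv2.contourArea)[:,0]
    r=cv2.minAreaRect(unproj(c,cs,0.030)[:,:2].astype(np.float32)); a=B[2]
    e=np.array(r[0])-B[:2]; 
    print(round(d['confidence'],2),c['frame'][d['pixels']].mean(0).round(),'board',np.array([np.cos(a)*e[0]+np.sin(a)*e[1],-np.sin(a)*e[0]+np.cos(a)*e[1]]).round(4),np.round(r[1],3),round(r[2]-4.4,1))
cv2.imwrite('pics/w1.png',f[:,:,::-1])
```

```text
[ 0.56164033 -0.12461202  0.25974109] [-23.7  25.   88.2   0.2  66.7 -28.3]
0.93 [224. 218. 210.] board [ 0.1005 -0.0361] [0.081 0.052] 79.5
0.82 [227. 220. 212.] board [ 0.0054 -0.0831] [0.05 0.08] -1.9
0.81 [163. 155. 148.] board [-0.0959 -0.0378] [0.053 0.079] 3.6
```

View pics/w1.png

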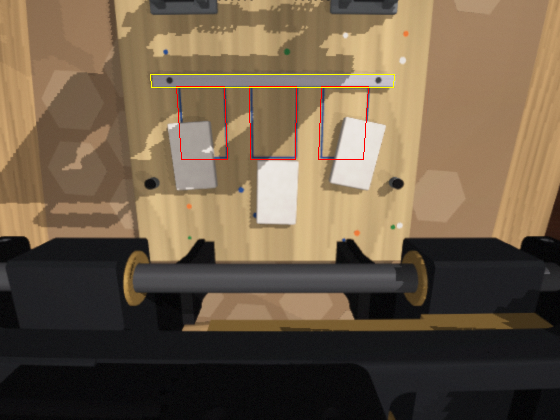

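The wrist view shows all three white plaques at (192,155), (277,192) and (358,153), and the fence at row 80. My predicted outlines lie within 2–3 px of the blue ones, so the cameras differ by about 2 mm and I take the middle.

```bash
sed -i 's/B=\[0.55318,-0.04495/B=[0.5544,-0.0449/' go.py; python3 go.py .0985 -.0363 0.06 -10.5;python3 go.py .0985 -.0363 0.038 -10.5
```

```text
d [0.0455, 0.0992, 0.1997] w [0.06, -0.01, 10.58] dist 0.228 t 2.5333 now [ 0.5599 -0.1267  0.2596] [-23.9  24.9  88.3   0.   66.7 -28.4] F [-0.9  0.6  0.2]
d [0.0455, 0.0992, 0.2217] w [0.06, -0.01, 10.58] dist 0.247 t 2.5333 now [ 0.5599 -0.1267  0.2596] [-23.9  24.9  88.3   0.   66.7 -28.4] F [-0.9  0.6  0.2]
```

To row units: 0.18 m is 0.36, 0.0455 m is 0.091, 10.5 degrees is 0.0292.

Emit:
play_rows:
  motion:
    - [[0.091, 0.198, 0.2, 0, 0, 0.0292], [0.091, 0.198, 0.2, 0, 0, 0.0292], [0.091, 0.198, 0.2, 0, 0, 0.0292], [0.091, 0.198, 0.36, 0, 0, 0.0292], [0.091, 0.198, 0.36, 0, 0, 0.0292], [0.091, 0.198, 0.36, 0, 0, 0.0292], [0.091, 0.198, 0.36, 0, 0, 0.0292]]

```text
time_s: 3.12
position: [0.6501, -0.0766, 0.0751]
tcp_rot: [[0.11, 0.994, -0.01], [0.994, -0.11, 0.002], [0.001, -0.01, -1.0]]
force: [-1.6, 0.7, -0.6]
opening: 0.781
grasp_force: 0.0
```

```bash
python3 go.py .0985 -.0363 0.038 -10.5
```

```text
d [0.0037, 0.0052, 0.037] w [-0.56, -0.08, -0.23] dist 0.038 t 3.1167 now [ 0.6501 -0.0766  0.0751] [-16.5  44.3  83.9  -0.   52.4 -10.2] F [-1.6  0.7 -0.6]
```

To row units: 0.037 m is 0.074, 0.03 m is 0.06.

Emit:
play_rows:
  motion:
    - [[0, 0, 0, 0, 0, 0], [0, 0, 0.04, 0, 0, 0], [0, 0, 0.06, 0, 0, 0], [0, 0, 0.074, 0, 0, 0], [0, 0, 0.074, 0, 0, 0], [0, 0, 0.074, 0, 0, 0]]

```text
time_s: 3.62
position: [0.6539, -0.077, 0.0436]
tcp_rot: [[0.11, 0.994, 0.001], [0.994, -0.11, -0.0], [-0.0, 0.001, -1.0]]
force: [0.0, 0.1, -0.2]
opening: 0.781
grasp_force: 0.0
```

```bash
python3 go.py .0985 -.0363 0.038 -10.5
```

```text
d [0.0037, 0.0011, 0.0056] w [0.06, 0.01, -0.22] dist 0.007 t 3.6167 now [ 0.6539 -0.077   0.0436] [-16.4  46.9  84.3  -0.   48.7 -10.1] F [ 0.   0.1 -0.2]
```

To row units: 0.0055 m is 0.011, 0.0035 m is 0.007.

Emit:
play_rows:
  motion:
    - [[0.007, 0.002, 0.011, 0, 0, 0], [0.007, 0.002, 0.011, 0, 0, 0]]

```text
time_s: 3.78
position: [0.6553, -0.0728, 0.0373]
tcp_rot: [[0.109, 0.994, 0.001], [0.994, -0.109, 0.0], [0.0, 0.001, -1.0]]
force: [0.1, -0.0, -0.4]
opening: 0.784
grasp_force: 0.0
```

Emit:
play_rows:
  motion:
    - [[0, 0, 0, 0, 0, 0], [0, 0, 0, 0, 0, 0], [0, 0, 0, 0, 0, 0], [0, 0, 0, 0, 0, 0], [0, 0, 0, 0, 0, 0], [0, 0, 0, 0, 0, 0]]
  fingers: 0.03

```text
time_s: 4.28
position: [0.6552, -0.0732, 0.0372]
tcp_rot: [[0.109, 0.994, 0.0], [0.994, -0.109, -0.0], [0.0, 0.0, -1.0]]
force: [0.3, 0.5, 0.6]
opening: 0.57
grasp_force: 30.0
```

```bash
python3 go.py .0985 -.0363 0.038 -10.5;python3 go.py .085 -0.001 0.040 0
python3 - <<'E'
from go import *
c=cap('wrist','w2.png')
for cam in ('wrist','top'):
  if cam=='top': c=cap('top')
  for d in finder.outline_of(cam,'plaque0'):
    m=d['pixels'].astype(np.uint8); cs=max(cv2.findContours(m,0,1)[0],key=cv2.contourArea)[:,0]
    r=cv2.minAreaRect(unproj(c,cs,0.030)[:,:2].astype(np.float32)); a=B[2]
    e=np.array(r[0])-B[:2]; 
    print(cam,round(d['confidence'],2),c['frame'][d['pixels']].mean(0).round(),'board',np.array([np.cos(a)*e[0]+np.sin(a)*e[1],-np.sin(a)*e[0]+np.cos(a)*e[1]]).round(4),np.round(r[1],3),round(r[2]-4.4,1))
E
```

```text
d [-0.0002, 0.0002, -0.0008] w [0.03, -0.0, -0.2] dist 0.001 t 4.2833 now [ 0.6552 -0.0732  0.0372] [-16.1  47.5  84.3   0.   48.2  -9.8] F [0.3 0.5 0.6]
d [0.032, -0.0196, -0.0028] w [0.03, 0.0, -10.7] dist 0.038 t 4.2833 now [ 0.6552 -0.0732  0.0372] [-16.1  47.5  84.3   0.   48.2  -9.8] F [0.3 0.5 0.6]
wrist 0.6 [209. 200. 193.] board [ 0.1025 -0.0147] [0.039 0.049] 79.3
top 0.73 [ 50. 102.  60.] board [-0.1855  0.3772] [0.038 0.078] 70.9
top 0.7 [47. 92. 55.] board [-0.2443 -0.2419] [0.048 0.076] 39.6
top 0.63 [124. 122. 118.] board [ 0.0017 -0.1015] [0.05  0.045] -4.2
top 0.58 [ 57. 111.  66.] board [0.1449 0.2639] [0.039 0.056] -1.0
```

View pics/w2.png

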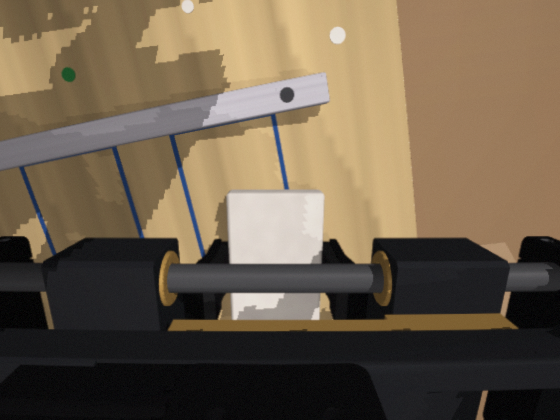

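The plaque is pinched, its far edge at row 191. The fence's near edge runs from (0,168) to (328,102), and the third outline's sides cross it near (274,115) and (172,135).

Run:
```python
from go import *
c=cap('wrist'); s=bot.read_state(); R0,p0=s['tcp_rot'],s['position']
def bc(w):
    a=B[2]; e=w[:,:2]-B[:2]; return np.c_[np.cos(a)*e[:,0]+np.sin(a)*e[:,1],-np.sin(a)*e[:,0]+np.cos(a)*e[:,1]].round(4)
tl=lambda w:((w-p0)@R0).round(4)
print('far end tool',tl(unproj(c,[[230,192],[276,191],[322,191]],.030)))
print('fence board',bc(unproj(c,[[2,168],[150,139],[328,102]],.026)))
print('lines x=.113,.057,.028',bc(unproj(c,[[275,120],[287,188],[173,140],[203,250],[117,155],[142,235],[24,175],[52,245]],.018)))
```

```text
far end tool [[ 0.0405 -0.0223  0.0072]
 [ 0.0409  0.0008  0.0072]
 [ 0.0409  0.0238  0.0072]]
fence board [[-0.0303  0.0419]
 [ 0.05    0.0408]
 [ 0.1392  0.0414]]
lines x=.113,.057,.028 [[ 0.1127  0.0382]
 [ 0.1124  0.0023]
 [ 0.0586  0.0384]
 [ 0.0592 -0.0239]
 [ 0.0273  0.0366]
 [ 0.0274 -0.0087]
 [-0.0268  0.0364]
 [-0.026  -0.0049]]
```

To row units: 0.032 m is 0.064, 0.028 m is 0.056, -10.7 degrees is -0.0297.

Emit:
play_rows:
  motion:
    - [[0, 0, -0.004, 0, 0, 0], [0.02, -0.014, -0.004, 0, 0, -0.0167], [0.04, -0.03, -0.004, 0, 0, -0.0297], [0.056, -0.0392, -0.004, 0, 0, -0.0297], [0.064, -0.0392, -0.004, 0, 0, -0.0297], [0.064, -0.0392, -0.004, 0, 0, -0.0297], [0.064, -0.0392, 0.0006, 0, 0, -0.0297], [0.064, -0.0392, 0.0006, 0, 0, -0.0297]]

```text
time_s: 5.2
position: [0.64, -0.0396, 0.0372]
tcp_rot: [[-0.076, 0.997, 0.002], [0.997, 0.076, -0.0], [-0.0, 0.002, -1.0]]
force: [-0.2, 1.0, 2.9]
opening: 0.571
grasp_force: 30.0
```

```bash
python3 go.py .085 -0.0007 0.037 0
```

```text
d [0.0006, -0.0008, 0.0002] w [0.1, 0.02, -0.06] dist 0.001 t 5.2 now [ 0.64   -0.0396  0.0372] [-13.5  46.5  87.2   0.   46.2 -17.9] F [-0.2  1.   2.9]
```

To row units: -0.05 m is -0.1, -0.02 m is -0.04.

Emit:
play_rows:
  motion:
    - [[0, 0, 0, 0, 0, 0], [0, 0, 0, 0, 0, 0], [0, 0, 0, 0, 0, 0], [0, 0, -0.04, 0, 0, 0], [0, 0, -0.1, 0, 0, 0], [0, 0, -0.1, 0, 0, 0], [0, 0, -0.1, 0, 0, 0]]
  fingers: 0.066

```text
time_s: 5.78
position: [0.6404, -0.0399, 0.0885]
tcp_rot: [[-0.077, 0.997, 0.004], [0.997, 0.077, -0.001], [-0.001, 0.004, -1.0]]
force: [0.6, 0.4, -0.1]
opening: 0.76
grasp_force: 0.0
```

```bash
python3 go.py 0.0040 -.083 0.0373 -3
```

```text
d [-0.0813, -0.0823, 0.051] w [0.23, 0.08, 2.98] dist 0.126 t 5.7833 now [ 0.6404 -0.0399  0.0885] [-13.5  42.2  86.2  -0.   51.3 -17.9] F [ 0.6  0.4 -0.1]
```

To row units: -0.0815 m is -0.163, -0.055 m is -0.11, 3 degrees is 0.0083.

Emit:
play_rows:
  motion:
    - [[-0.06, -0.06, 0, 0, 0, 0.0083], [-0.11, -0.11, 0, 0, 0, 0.0083], [-0.163, -0.163, 0, 0, 0, 0.0083], [-0.163, -0.163, 0, 0, 0, 0.0083], [-0.163, -0.163, 0, 0, 0, 0.0083], [-0.163, -0.163, 0, 0, 0, 0.0083]]

```text
time_s: 6.28
position: [0.5639, -0.1269, 0.0861]
tcp_rot: [[-0.024, 1.0, -0.001], [1.0, 0.024, 0.001], [0.001, -0.001, -1.0]]
force: [1.4, 0.3, 0.9]
opening: 0.753
grasp_force: 0.0
```

```bash
python3 go.py 0.0040 -.083 0.0373 -3;  python3 - <<'E'
from go import *
c=cap('wrist','w3.png')
for d in finder.outline_of('wrist','plaque0'):
    m=d['pixels'].astype(np.uint8); cs=max(cv2.findContours(m,0,1)[0],key=cv2.contourArea)[:,0]
    r=cv2.minAreaRect(unproj(c,cs,0.030)[:,:2].astype(np.float32)); a=B[2]
    e=np.array(r[0])-B[:2]; 
    print(round(d['confidence'],2),c['frame'][d['pixels']].mean(0).round(),'board',np.array([np.cos(a)*e[0]+np.sin(a)*e[1],-np.sin(a)*e[0]+np.cos(a)*e[1]]).round(4),np.round(r[1],3),round(r[2]-4.4,1))
E
```

```text
d [-0.0005, 0.0009, 0.0488] w [-0.04, -0.04, -0.07] dist 0.049 t 6.2833 now [ 0.5639 -0.1269  0.0861] [-23.8  39.   95.8   0.   45.3 -25.1] F [1.4 0.3 0.9]
0.87 [146. 139. 132.] board [-0.096  -0.0378] [0.053 0.079] 3.8
0.82 [218. 211. 203.] board [ 0.0847 -0.0016] [0.053 0.08 ] 0.4
0.61 [221. 213. 205.] board [ 0.0044 -0.0726] [0.05  0.061] -2.5
```

View pics/w3.png

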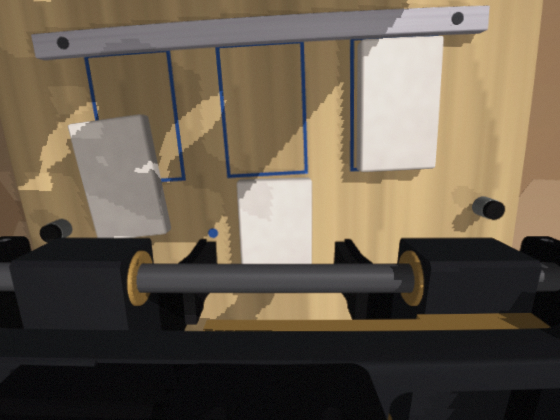

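The third plaque sits in its outline at (400,105), at board coordinates (84.7, −1.6) mm. The middle plaque is centred between the fingers at (275,222), so I descend and grip.

Emit:
play_rows:
  motion:
    - [[0, 0, 0.03, 0, 0, 0], [0, 0, 0.06, 0, 0, 0], [0, 0, 0.084, 0, 0, 0], [0, 0, 0.099, 0, 0, 0], [0, 0, 0.099, 0, 0, 0], [0, 0, 0.099, 0, 0, 0]]

```text
time_s: 6.88
position: [0.5643, -0.1262, 0.0367]
tcp_rot: [[-0.026, 1.0, -0.0], [1.0, 0.026, 0.0], [0.0, -0.0, -1.0]]
force: [-0.3, -0.4, 0.9]
opening: 0.759
grasp_force: 0.0
```

Emit:
play_rows:
  motion:
    - [[0, 0, 0, 0, 0, 0], [0, 0, 0, 0, 0, 0], [0, 0, 0, 0, 0, 0], [0, 0, 0, 0, 0, 0], [0, 0, 0, 0, 0, 0], [0, 0, 0, 0, 0, 0]]
  fingers: 0.03

```text
time_s: 7.38
position: [0.5642, -0.1269, 0.0375]
tcp_rot: [[-0.025, 1.0, 0.0], [1.0, 0.025, -0.0], [-0.0, 0.0, -1.0]]
force: [1.0, 1.1, 0.6]
opening: 0.57
grasp_force: 29.9
```

```bash
python3 go.py 0 -.0005 0.0373 0
python3 - <<'E'
from go import *
c=cap('wrist'); s=bot.read_state(); R0,p0=s['tcp_rot'],s['position']
g=c['frame'].astype(int).sum(2)[:,275]; d=np.diff(g[120:235]); i=120+np.argsort(-abs(d))[:6]; print(i,d[i-120])
for k in i: print(k,((unproj(c,[[275,k+.5]],.030)-p0)@R0).round(4))
E
```

```text
d [0.0817, -0.0077, 0.0002] w [0.03, 0.01, -3.01] dist 0.082 t 7.3833 now [ 0.5642 -0.1269  0.0375] [-23.7  43.6  96.8   0.   39.6 -25.2] F [1.  1.1 0.6]
[186 182 187 194 183 193] [ 94 -79  78  75 -61  58]
186 [[0.0431 0.0005 0.0075]]
182 [[0.0451 0.0005 0.0075]]
187 [[0.0426 0.0005 0.0075]]
194 [[0.0391 0.0005 0.0075]]
183 [[0.0446 0.0005 0.0075]]
193 [[0.0396 0.0005 0.0075]]
```

To row units: 0.0821 m is 0.1642, -0.0077 m is -0.0154, -3 degrees is -0.0083.

Emit:
play_rows:
  motion:
    - [[0, 0, -0.004, 0, 0, 0], [0.04, -0.004, -0.004, 0, 0, -0.0083], [0.08, -0.0154, -0.004, 0, 0, -0.0083], [0.12, -0.0154, -0.004, 0, 0, -0.0083], [0.148, -0.0154, -0.004, 0, 0, -0.0083], [0.1642, -0.0154, -0.004, 0, 0, -0.0083], [0.1642, -0.0154, -0.002, 0, 0, -0.0083], [0.1642, -0.0154, 0, 0, 0, -0.0083]]

```text
time_s: 8.1
position: [0.5549, -0.045, 0.0374]
tcp_rot: [[-0.078, 0.997, 0.001], [0.997, 0.078, -0.0], [-0.0, 0.001, -1.0]]
force: [-0.6, 4.5, 15.6]
opening: 0.571
grasp_force: 29.9
```

```bash
python3 go.py 0 -.0 0.0373 0
```

```text
d [0.0002, -0.0005, 0.0001] w [0.06, 0.02, 0.03] dist 0.001 t 8.1 now [ 0.5549 -0.045   0.0374] [-16.1  42.7 100.    0.   37.3 -20.6] F [-0.6  4.5 15.6]
```

To row units: -0.05 m is -0.1, -0.02 m is -0.04.

Emit:
play_rows:
  motion:
    - [[0, 0, 0, 0, 0, 0], [0, 0, 0, 0, 0, 0], [0, 0, 0, 0, 0, 0], [0, 0, -0.04, 0, 0, 0], [0, 0, -0.1, 0, 0, 0], [0, 0, -0.1, 0, 0, 0], [0, 0, -0.1, 0, 0, 0]]
  fingers: 0.066

```text
time_s: 8.68
position: [0.5556, -0.0458, 0.0887]
tcp_rot: [[-0.077, 0.997, 0.004], [0.997, 0.077, -0.001], [-0.001, 0.004, -1.0]]
force: [-0.1, -0.0, 0.8]
opening: 0.759
grasp_force: 0.0
```

```bash
python3 go.py -0.0968 -.038 0.0373 3.8
```

```text
d [-0.037, -0.0981, 0.0511] w [0.22, 0.09, -3.83] dist 0.117 t 8.6833 now [ 0.5556 -0.0458  0.0887] [-16.2  37.6  99.   -0.   43.2 -20.6] F [-0.1 -0.   0.8]
```

To row units: -0.0975 m is -0.195, -0.065 m is -0.13, -3.8 degrees is -0.0106.

Emit:
play_rows:
  motion:
    - [[-0.024, -0.07, 0, 0, 0, -0.0106], [-0.048, -0.13, 0, 0, 0, -0.0106], [-0.075, -0.195, 0, 0, 0, -0.0106], [-0.075, -0.195, 0, 0, 0, -0.0106], [-0.075, -0.195, 0.04, 0, 0, -0.0106], [-0.075, -0.195, 0.06, 0, 0, -0.0106], [-0.075, -0.195, 0.06, 0, 0, -0.0106], [-0.075, -0.195, 0.06, 0, 0, -0.0106]]

```text
time_s: 9.35
position: [0.4595, -0.0898, 0.0564]
tcp_rot: [[-0.143, 0.99, -0.002], [0.99, 0.143, 0.001], [0.001, -0.002, -1.0]]
force: [-0.3, -0.3, -0.1]
opening: 0.764
grasp_force: 0.0
```

```bash
python3 go.py -0.0968 -.038 0.0373 3.8
```

```text
d [-0.0007, 0.0013, 0.0191] w [-0.12, -0.08, -0.02] dist 0.019 t 9.35 now [ 0.4595 -0.0898  0.0564] [-24.8  37.5 112.4   0.   30.3 -33. ] F [-0.3 -0.3 -0.1]
```

To row units: 0.02 m is 0.04, 0.001 m is 0.002.

Emit:
play_rows:
  motion:
    - [[-0.001, 0.002, 0.02, 0, 0, 0], [-0.001, 0.002, 0.04, 0, 0, 0], [-0.001, 0.002, 0.04, 0, 0, 0], [-0.001, 0.002, 0.04, 0, 0, 0]]

```text
time_s: 9.68
position: [0.4607, -0.0899, 0.0366]
tcp_rot: [[-0.143, 0.99, -0.001], [0.99, 0.143, 0.001], [0.001, -0.001, -1.0]]
force: [-0.6, -0.4, -0.2]
opening: 0.755
grasp_force: 0.0
```

Emit:
play_rows:
  motion:
    - [[0, 0, 0, 0, 0, 0], [0, 0, 0, 0, 0, 0], [0, 0, 0, 0, 0, 0], [0, 0, 0, 0, 0, 0], [0, 0, 0, 0, 0, 0], [0, 0, 0, 0, 0, 0]]
  fingers: 0.03

```text
time_s: 10.18
position: [0.4612, -0.0903, 0.0375]
tcp_rot: [[-0.143, 0.99, 0.001], [0.99, 0.143, -0.0], [-0.0, 0.001, -1.0]]
force: [-0.5, 0.4, 2.2]
opening: 0.57
grasp_force: 30.0
```

```bash
python3 go.py -.085 -.000 0.0373 0
python3 - <<'E'
from go import *
c=cap('wrist'); s=bot.read_state(); R0,p0=s['tcp_rot'],s['position']
for u in (255,270,285):
  g=c['frame'].astype(int).sum(2)[:,u]; d=np.diff(g[120:235]); i=120+np.argsort(-abs(d))[:4]
  for k in i: print(u,k,d[k-120],((unproj(c,[[u,k+.5]],.030)-p0)@R0).round(4))
E
```

```text
d [0.0372, 0.0139, 0.0002] w [0.03, 0.01, 3.8] dist 0.04 t 10.1833 now [ 0.4612 -0.0903  0.0375] [-24.7  39.8 112.6   0.   27.5 -33. ] F [-0.5  0.4  2.2]
255 171 88 [[ 0.0505 -0.0092  0.0075]]
255 165 80 [[ 0.0535 -0.0092  0.0075]]
255 170 75 [[ 0.051  -0.0092  0.0075]]
255 166 60 [[ 0.053  -0.0092  0.0075]]
270 193 54 [[ 0.0395 -0.0019  0.0075]]
270 192 38 [[ 0.04   -0.0019  0.0075]]
270 194 33 [[ 0.039  -0.0019  0.0075]]
270 195 26 [[ 0.0385 -0.0019  0.0075]]
285 192 51 [[0.04   0.0057 0.0075]]
285 193 47 [[0.0395 0.0057 0.0075]]
285 194 33 [[0.039  0.0057 0.0075]]
285 195 26 [[0.0384 0.0057 0.0075]]
```

Its far edge is at tool x = 39.5 mm, so the tool should end at about board y = 0.

To row units: 0.0372 m is 0.0744, 0.0139 m is 0.0278, 3.8 degrees is 0.0106.

Emit:
play_rows:
  motion:
    - [[0, 0, -0.004, 0, 0, 0], [0.024, 0.01, -0.004, 0, 0, 0.0106], [0.048, 0.0278, -0.004, 0, 0, 0.0106], [0.068, 0.0278, -0.004, 0, 0, 0.0106], [0.0744, 0.0278, -0.004, 0, 0, 0.0106], [0.0744, 0.0278, -0.002, 0, 0, 0.0106], [0.0744, 0.0278, 0, 0, 0, 0.0106], [0.0744, 0.0278, 0, 0, 0, 0.0106]]

```text
time_s: 10.9
position: [0.469, -0.0513, 0.0375]
tcp_rot: [[-0.077, 0.997, -0.0], [0.997, 0.077, 0.001], [0.001, -0.0, -1.0]]
force: [-1.0, 2.0, 5.6]
opening: 0.569
grasp_force: 30.0
```

To row units: -0.14 m is -0.28, -0.11 m is -0.22.

Emit:
play_rows:
  motion:
    - [[0, 0, 0, 0, 0, 0], [0, 0, 0, 0, 0, 0], [0, 0, 0, 0, 0, 0], [0, 0, -0.04, 0, 0, 0], [0, 0, -0.1, 0, 0, 0], [-0.06, 0.1, -0.16, 0, 0, 0], [-0.14, 0.17, -0.22, 0, 0, 0], [-0.2, 0.17, -0.28, 0, 0, 0]]
  fingers: 0.066

```text
time_s: 11.57
position: [0.549, -0.1191, 0.1537]
tcp_rot: [[-0.079, 0.997, 0.001], [0.997, 0.079, 0.0], [-0.0, 0.001, -1.0]]
force: [2.1, -1.2, -1.0]
opening: 0.757
grasp_force: 0.0
```

Emit:
play_rows:
  motion:
    - [[0, 0, 0, 0, 0, 0], [0, 0, 0, 0, 0, 0], [0, 0, 0, 0, 0, 0]]

```text
time_s: 11.82
position: [0.5456, -0.1186, 0.1523]
tcp_rot: [[-0.076, 0.997, -0.002], [0.997, 0.076, 0.001], [0.001, -0.002, -1.0]]
force: [0.7, 0.3, 0.5]
opening: 0.757
grasp_force: 0.0
```

Run:
```python
from go import *
from fit import least_squares
def bc(w):
    a=B[2]; e=np.atleast_2d(w)[:,:2]-B[:2]; return np.c_[np.cos(a)*e[:,0]+np.sin(a)*e[:,1],-np.sin(a)*e[:,0]+np.cos(a)*e[:,1]].round(4)
c=cap('wrist','w4.png'); s=bot.read_state(); print(s['time_s'],s['position'],bc(s['position']))
for d in finder.outline_of('wrist','plaque0'):
    m=d['pixels'].astype(np.uint8); cs=max(cv2.findContours(m,0,1)[0],key=cv2.contourArea)[:,0]
    r=cv2.minAreaRect(unproj(c,cs,0.030)[:,:2].astype(np.float32))
    print(round(d['confidence'],2),bc(r[0]),np.round(r[1],3),round(r[2]-4.4,1))
for n in ('top','side'):
    c=cap(n,n+'5.png')
    for k in ('handle','frame'): print(n,k,[(bc(d['at']),np.round(d['at'],3),round(d['confidence'],2)) for d in finder.recognise(n,k)][:2])
    for d in finder.outline_of(n,'handle')[:1]:
        v,u=np.nonzero(d['pixels']); print('px',u.mean(),v.mean(),u.min(),u.max(),v.min(),v.max(),len(u)); 
        q=np.c_[u,v].mean(0); K=[unproj(c,q,z)[0] for z in (.25,.32)]; print('ray board',bc(np.array(K)))
```

```text
11.9167 [ 0.54481517 -0.11763765  0.15153795] [[-0.0152 -0.0718]]
0.97 [[-0.0839 -0.    ]] [0.053 0.08 ] 0.3
0.63 [[ 0.0846 -0.0012]] [0.053 0.081] -0.1
0.5 [[-0.0006 -0.011 ]] [0.345 0.221] 0.1
top handle [(array([[-0.0013,  0.1223]]), array([0.544, 0.077, 0.319]), 0.84), (array([[0.0438, 0.07  ]]), array([0.593, 0.028, 0.013]), 0.68)]
top frame [(array([[0.0098, 0.1209]]), array([0.555, 0.076, 0.257]), 0.56)]
px 240.49202127659575 177.89361702127658 235 246 155 202 376
ray board [[ 0.0083  0.1333]
 [-0.002   0.1279]]
side handle [(array([[0.0062, 0.1299]]), array([0.551, 0.085, 0.315]), 0.67)]
side frame [(array([[0.0267, 0.1217]]), array([0.572, 0.078, 0.172]), 0.7)]
px 317.99375 128.05 303 333 115 142 320
ray board [[-0.0968  0.0735]
 [ 0.0151  0.1331]]
```

View pics/w4.png

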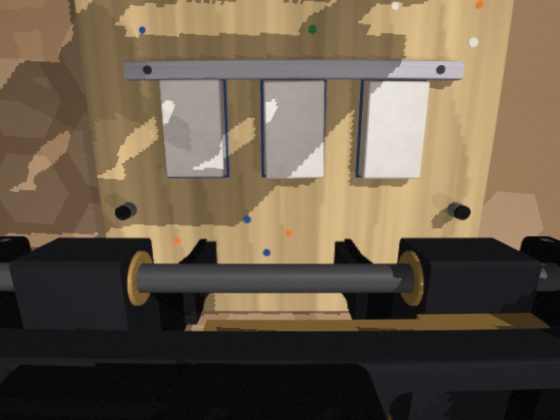

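View pics/side5.png

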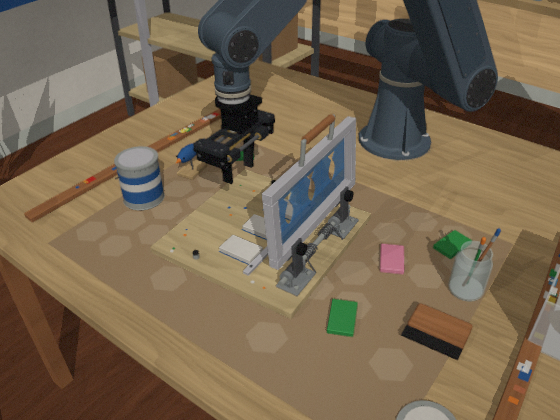

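The wrist view shows all three plaques flat and even in their outlines at (195,129), (293,129) and (395,129). The side view shows the frame still up with its handle at (318,128). Geometry and the top camera agree on handle y ≈ 128 mm and z ≈ 310 mm. Next I rise and turn 90°.

```bash
python3 go.py 0 -.03 0.40 -90
```

```text
d [0.043, 0.0131, -0.2472] w [-0.02, 0.01, 90.02] dist 0.251 t 12.3667 now [ 0.5469 -0.1187  0.1528] [-23.7  32.   96.2  -0.   51.8 -28.1] F [ 0.6  0.6 -0.1]
```

To row units: -0.247 m is -0.494, 0.043 m is 0.086, 56 degrees is 0.1556.

Emit:
play_rows:
  motion:
    - [[0, 0.02, -0.08, 0, 0, 0.0194], [0, 0.02, -0.16, 0, 0, 0.0389], [0, 0.02, -0.24, 0, 0, 0.0583], [0, 0.02, -0.31, 0, 0, 0.0778], [0.04, 0.02, -0.38, 0, 0, 0.0972], [0.06, 0.026, -0.44, 0, 0, 0.1167], [0.086, 0.026, -0.48, 0, 0, 0.1361], [0.086, 0.026, -0.494, 0, 0, 0.1556]]
  fingers: 0.06

```text
time_s: 13.03
position: [0.5577, -0.0732, 0.4046]
tcp_rot: [[0.786, 0.618, 0.008], [0.619, -0.786, -0.001], [0.005, 0.006, -1.0]]
force: [0.5, -0.4, 0.2]
opening: 0.687
grasp_force: 0.0
```

To row units: 34 degrees is 0.0944.

Emit:
play_rows:
  motion:
    - [[0, 0, 0, 0, 0, 0.0194], [0, 0, 0, 0, 0, 0.0389], [0, 0, 0, 0, 0, 0.0583], [0, 0, 0, 0, 0, 0.0778], [0, 0, 0, 0, 0, 0.0944], [0, 0, 0, 0, 0, 0.0944], [0, 0, 0, 0, 0, 0.0944]]

```text
time_s: 13.62
position: [0.5565, -0.075, 0.3998]
tcp_rot: [[0.997, 0.08, -0.0], [0.08, -0.997, 0.0], [-0.0, -0.0, -1.0]]
force: [-0.7, -0.5, 0.1]
opening: 0.685
grasp_force: 0.0
```

```bash
python3 go.py 0 .128 0.40 -90
```

```text
d [0.0007, -0.1581, -0.0001] w [-0.01, 0.01, 0.16] dist 0.158 t 13.6167 now [ 0.5565 -0.075   0.3998] [-19.1  16.9  78.3   0.   84.9  66.3] F [-0.7 -0.5  0.1]
```

To row units: -0.158 m is -0.316, -0.145 m is -0.29.

Emit:
play_rows:
  motion:
    - [[0, -0.06, 0, 0, 0, 0], [0, -0.12, 0, 0, 0, 0], [0, -0.18, 0, 0, 0, 0], [0, -0.24, 0, 0, 0, 0], [0, -0.29, 0, 0, 0, 0], [0, -0.316, 0, 0, 0, 0], [0, -0.316, 0, 0, 0, 0], [0, -0.316, 0, 0, 0, 0]]

```text
time_s: 14.28
position: [0.5445, 0.0823, 0.4]
tcp_rot: [[0.997, 0.079, 0.0], [0.079, -0.997, -0.001], [0.0, 0.001, -1.0]]
force: [-0.3, 0.0, 0.4]
opening: 0.688
grasp_force: 0.0
```

```bash
python3 go.py 0 .128 0.306 -90
python3 - <<'E'
from go import *
c=cap('wrist','w6.png')
for th in (1.4,1.5,1.55):
    ph=th+np.arctan2(12,267); y=.135-.2673*np.cos(ph); z=.043+.2673*np.sin(ph)
    print(th,proj(c,np.array([target(x,y,z)[0] for x in (-.05,.05)])).round(0).tolist())
print([(proj(c,d['at']).round(),d['confidence']) for d in finder.recognise('wrist','handle')][:2])
E
```

```text
d [0.0, -0.0005, 0.094] w [0.07, -0.01, 0.13] dist 0.094 t 14.2833 now [0.5445 0.0823 0.4   ] [-3.  15.8 79.7 -0.1 84.4 82.5] F [-0.3  0.   0.4]
1.4 [[308.0, 278.0], [311.0, 158.0]]
1.5 [[276.0, 279.0], [276.0, 158.0]]
1.55 [[260.0, 279.0], [258.0, 158.0]]
[(array([[274., 209.]]), 0.83)]
```

View pics/w6.png

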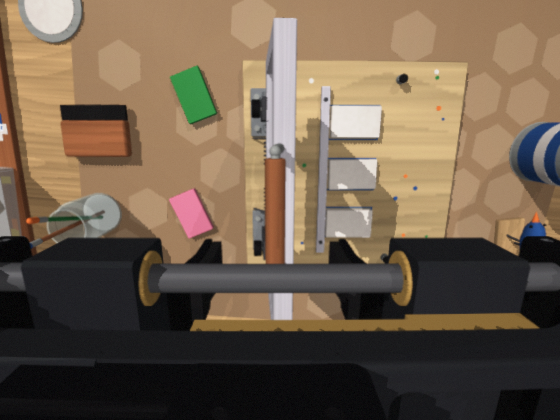

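The bar handle runs at column 275 from row 150 to 262, matching the prediction at 1.5 rad and centred between the fingers. I descend and pinch it.

To row units: 0.094 m is 0.188, 0.09 m is 0.18.

Emit:
play_rows:
  motion:
    - [[0, 0, 0.05, 0, 0, 0], [0, 0, 0.1, 0, 0, 0], [0, 0, 0.15, 0, 0, 0], [0, 0, 0.18, 0, 0, 0], [0, 0, 0.188, 0, 0, 0], [0, 0, 0.188, 0, 0, 0], [0, 0, 0.188, 0, 0, 0]]

```text
time_s: 14.97
position: [0.5453, 0.0815, 0.3067]
tcp_rot: [[0.997, 0.076, 0.001], [0.076, -0.997, -0.0], [0.001, 0.0, -1.0]]
force: [-0.5, 0.8, -0.2]
opening: 0.692
grasp_force: 0.0
```

Emit:
play_rows:
  motion:
    - [[0, 0, 0, 0, 0, 0], [0, 0, 0, 0, 0, 0], [0, 0, 0, 0, 0, 0], [0, 0, 0, 0, 0, 0], [0, 0, 0, 0, 0, 0], [0, 0, 0, 0, 0, 0], [0, 0, 0, 0, 0, 0], [0, 0, 0, 0, 0, 0]]
  fingers: 0.0

```text
time_s: 15.63
position: [0.5444, 0.0825, 0.306]
tcp_rot: [[0.997, 0.077, 0.0], [0.077, -0.997, -0.0], [-0.0, 0.0, -1.0]]
force: [0.0, -0.6, -1.2]
opening: 0.173
grasp_force: 30.3
```

Run:
```python
from go import *
s=bot.read_state(); a=B[2]; e=s['position'][:2]-B[:2]; print('board y',-np.sin(a)*e[0]+np.cos(a)*e[1],'x',np.cos(a)*e[0]+np.sin(a)*e[1],s['position'][2],s['opening']*87,s['grasp_force'],s['joint_positions'].round(1))
y0=-np.sin(a)*e[0]+np.cos(a)*e[1]; z0=s['position'][2]
c0=(.135-y0)/.2673; ph0=np.arccos(np.clip(c0,-1,1)); p0=np.array([.135-.2673*np.cos(ph0),.043+.2673*np.sin(ph0)]); off=z0-p0[1]
print('phi0',np.degrees(ph0),'off',off)
# rows: shift tool y=-board y ; tool z=down, relative to start
for n,ph in enumerate(np.linspace(np.degrees(ph0),2.57-0.3,25)[1:]):
    r=np.radians(ph); print(n+1,round(ph,1),[round(-(.135-.2673*np.cos(r)-y0),4),round(-(.043+.2673*np.sin(r)+off-z0),4)])
```

```text
board y 0.1277866327060435 x -0.00010414298678530602 0.3059651518692615 15.08863753354825 30.255333557724953 [-3.  20.2 88.1 -0.  71.7 82.6]
phi0 88.45362633018533 off -0.0042375003112182785
1 84.9 [np.float64(0.0167), np.float64(0.001)]
2 81.3 [np.float64(0.0333), np.float64(0.003)]
3 77.7 [np.float64(0.0498), np.float64(0.0061)]
4 74.1 [np.float64(0.0661), np.float64(0.0101)]
5 70.5 [np.float64(0.082), np.float64(0.0152)]
6 66.9 [np.float64(0.0976), np.float64(0.0213)]
7 63.3 [np.float64(0.1128), np.float64(0.0284)]
8 59.7 [np.float64(0.1275), np.float64(0.0364)]
9 56.1 [np.float64(0.1417), np.float64(0.0452)]
10 52.5 [np.float64(0.1553), np.float64(0.055)]
11 49.0 [np.float64(0.1683), np.float64(0.0656)]
12 45.4 [np.float64(0.1806), np.float64(0.077)]
13 41.8 [np.float64(0.1921), np.float64(0.0891)]
14 38.2 [np.float64(0.2029), np.float64(0.102)]
15 34.6 [np.float64(0.2128), np.float64(0.1155)]
16 31.0 [np.float64(0.2219), np.float64(0.1295)]
17 27.4 [np.float64(0.2301), np.float64(0.1442)]
18 23.8 [np.float64(0.2373), np.float64(0.1593)]
19 20.2 [np.float64(0.2436), np.float64(0.1748)]
20 16.6 [np.float64(0.2489), np.float64(0.1907)]
21 13.0 [np.float64(0.2532), np.float64(0.2069)]
22 9.5 [np.float64(0.2565), np.float64(0.2233)]
23 5.9 [np.float64(0.2587), np.float64(0.2399)]
24 2.3 [np.float64(0.2599), np.float64(0.2566)]
```

The handle is pinched (opening 15 mm, 30 N), so I pull it down along the arc.

To row units: 0.1128 m is 0.2256, 0.0976 m is 0.1952.

Emit:
play_rows:
  motion:
    - [[0, 0.0166, 0.0006, 0, 0, 0], [0, 0.0334, 0.002, 0, 0, 0], [0, 0.0666, 0.006, 0, 0, 0], [0, 0.0996, 0.0122, 0, 0, 0], [0, 0.1322, 0.0202, 0, 0, 0], [0, 0.164, 0.0304, 0, 0, 0], [0, 0.1952, 0.0426, 0, 0, 0], [0, 0.2256, 0.0568, 0, 0, 0]]

```text
time_s: 16.3
position: [0.5533, -0.0305, 0.2776]
tcp_rot: [[0.997, 0.077, 0.001], [0.077, -0.997, 0.002], [0.001, -0.002, -1.0]]
force: [0.8, 5.6, -0.0]
opening: 0.173
grasp_force: 30.0
```

```bash
python3 go.py 0 0.015 0.2776 -90
python3 - <<'E'
from rig import bot
s=bot.read_state(); print(s['opening']*87,s['grasp_force'],s['moment'])
E
```

```text
d [-0.0001, -0.0006, -0.0] w [-0.11, -0.05, -0.03] dist 0.001 t 16.3 now [ 0.5533 -0.0305  0.2776] [-14.8  22.2  89.8   0.1  68.   70.8] F [ 0.8  5.6 -0. ]
15.076100228533399 30.01018848270178 [ 0.75026594 -0.1314161   0.0125235 ]
```

Good. Rows 8–15 next, relative to row 7 (0.1128, 0.0284).

To row units: 0.1 m is 0.2, 0.0901 m is 0.1802.

Emit:
play_rows:
  motion:
    - [[0, 0.0294, 0.016, 0, 0, 0], [0, 0.0578, 0.0336, 0, 0, 0], [0, 0.085, 0.0532, 0, 0, 0], [0, 0.111, 0.0744, 0, 0, 0], [0, 0.1356, 0.0972, 0, 0, 0], [0, 0.1586, 0.1214, 0, 0, 0], [0, 0.1802, 0.1472, 0, 0, 0], [0, 0.2, 0.1742, 0, 0, 0]]

```text
time_s: 16.97
position: [0.5613, -0.1309, 0.1896]
tcp_rot: [[0.997, 0.077, 0.001], [0.077, -0.997, -0.0], [0.001, 0.0, -1.0]]
force: [1.6, 4.9, 4.5]
opening: 0.168
grasp_force: 30.0
```

```bash
python3 go.py 0 -.085 0.1905 -90
python3 - <<'E'
from rig import bot
s=bot.read_state(); print(s['opening']*87,s['grasp_force'],s['moment'])
E
```

```text
d [-0.0002, -0.0013, -0.0009] w [0.02, -0.05, -0.0] dist 0.002 t 16.9667 now [ 0.5613 -0.1309  0.1896] [-24.2  30.1  92.1   0.   57.8  61.3] F [1.6 4.9 4.5]
14.651764553555312 29.99185658991337 [ 0.85481855 -0.22202535 -0.00864519]
```

To row units: 0.1078 m is 0.2156, 0.0914 m is 0.1828.

Emit:
play_rows:
  motion:
    - [[0, 0.0182, 0.028, 0, 0, 0], [0, 0.0346, 0.0574, 0, 0, 0], [0, 0.049, 0.0876, 0, 0, 0], [0, 0.0616, 0.1186, 0, 0, 0], [0, 0.0722, 0.1504, 0, 0, 0], [0, 0.0808, 0.1828, 0, 0, 0], [0, 0.0848, 0.2, 0, 0, 0], [0, 0.0874, 0.2156, 0, 0, 0]]

```text
time_s: 17.63
position: [0.5647, -0.174, 0.0816]
tcp_rot: [[0.997, 0.077, 0.001], [0.077, -0.997, -0.0], [0.001, 0.0, -1.0]]
force: [2.2, 5.4, 8.1]
opening: 0.168
grasp_force: 30.0
```

```bash
python3 go.py 0 -.132 0.0508 -90
python3 - <<'E'
from rig import bot
s=bot.read_state(); print(s['opening']*87,s['grasp_force'],s['moment'])
E
```

```text
d [-0.0003, 0.0025, 0.0308] w [0.01, -0.04, -0.0] dist 0.031 t 17.6333 now [ 0.5647 -0.174   0.0816] [-28.   40.   94.1   0.   45.9  57.6] F [2.2 5.4 8.1]
14.611022068781782 29.968603290617466 [ 0.85700369 -0.23104443 -0.03541316]
```

To row units: 0.0325 m is 0.065, 0.031 m is 0.062.

Emit:
play_rows:
  motion:
    - [[0, 0.0024, 0.016, 0, 0, 0], [0, 0.0044, 0.032, 0, 0, 0], [0, 0.0056, 0.046, 0, 0, 0], [0, 0.006, 0.056, 0, 0, 0], [0, 0.006, 0.062, 0, 0, 0], [0, 0.006, 0.065, 0, 0, 0], [0, 0.006, 0.065, 0, 0, 0], [0, 0.006, 0.065, 0, 0, 0]]

```text
time_s: 18.3
position: [0.5649, -0.1772, 0.0505]
tcp_rot: [[0.997, 0.078, 0.001], [0.078, -0.997, -0.001], [0.001, 0.001, -1.0]]
force: [1.0, 3.6, 9.2]
opening: 0.165
grasp_force: 30.0
```

```bash
python3 go.py 0 -.132 0.0508 -90
python3 - <<'E'
from go import *
s=bot.read_state(); print(s['opening']*87,s['grasp_force'],s['moment'])
c=cap('side','side7.png')
cv2.imwrite('pics/side7c.png',cv2.resize(c['frame'][160:330,120:400],None,fx=2.8,fy=2.8,interpolation=cv2.INTER_CUBIC)[:,:,::-1])
E
```

```text
d [-0.0003, -0.0007, -0.0003] w [0.08, -0.06, 0.05] dist 0.001 t 18.3 now [ 0.5649 -0.1772  0.0505] [-28.2  42.9  94.6  -0.1  42.4  57.4] F [1.  3.6 9.2]
14.342736462711658 29.95002720504999 [ 0.69041353 -0.08116309 -0.01384359]
```

View pics/side7c.png

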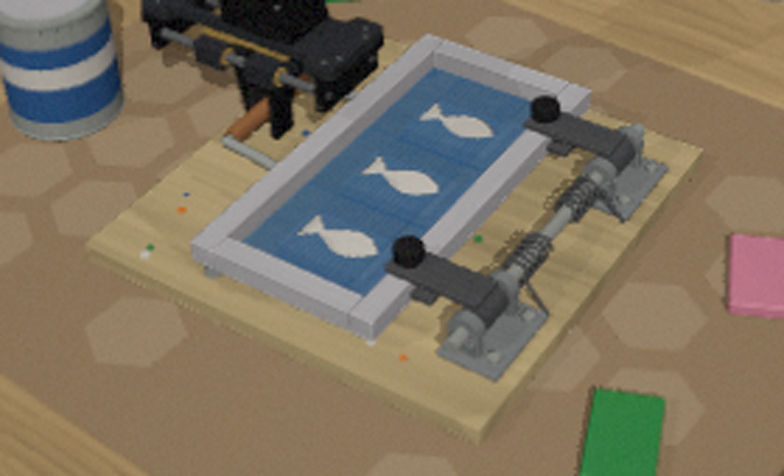

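The frame is down over the plaques. The 9 N upward is only the spring force, so I press a little further until the stops push back.

To row units: 0.003 m is 0.006, 0.002 m is 0.004.

Emit:
play_rows:
  motion:
    - [[0, 0, 0.002, 0, 0, 0], [0, 0, 0.004, 0, 0, 0], [0, 0, 0.006, 0, 0, 0], [0, 0, 0.006, 0, 0, 0], [0, 0, 0.006, 0, 0, 0]]

```text
time_s: 18.77
position: [0.565, -0.1773, 0.0492]
tcp_rot: [[0.997, 0.078, 0.002], [0.078, -0.997, -0.002], [0.002, 0.002, -1.0]]
force: [-2.7, 5.0, 20.2]
opening: 0.166
grasp_force: 29.8
```

Emit:
play_rows:
  motion:
    - [[0, 0, 0, 0, 0, 0], [0, 0, 0, 0, 0, 0], [0, 0, 0, 0, 0, 0], [0, 0, 0, 0, 0, 0], [0, 0, 0, 0, 0, 0], [0, 0, 0, 0, 0, 0], [0, 0, 0, 0, 0, 0], [0, 0, 0, 0, 0, 0]]

```text
time_s: 19.43
position: [0.565, -0.1772, 0.0493]
tcp_rot: [[0.997, 0.078, 0.002], [0.078, -0.997, -0.002], [0.002, 0.002, -1.0]]
force: [-0.9, 5.6, 20.3]
opening: 0.17
grasp_force: 29.8
```

Run:
```python
from h import *
s=bot.read_state(); print(s['position'],s['force'],s['opening'],s['grasp_force'])
ok=s['force'][2]>12 and s['grasp_force']>20 and s['position'][2]<.0515
print(bot.hand_in() if ok else 'no')
```

```text
[ 0.56501888 -0.17721657  0.049252  ] [-0.86681343  5.58539313 20.29415464] 0.17004557052445285 29.77219495922327
the job is handed in; nothing more can be done
None
```

I handed the job in at about 19 s with all three plaques in their outlines and the stencil frame held down on its stops by the handle (30 N grip, 20 N up at the wrist); the rig reported no verdict.

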